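# File the shell fish sample in the lever arch

### The arm

A 6-joint arm with a two-finger parallel gripper is mounted at the origin on the work surface. World frame = base frame: x ahead of the robot, y to its left, z up, the work surface at z = 0. Lengths are in mm, angles in rad, forces in N, time in s.
With the tool pointing down it reaches from about 300 to 775 mm from the base axis. Payload 14.6 kg.
Tool frame: the origin (TCP) lies on the centre line of the jaws, within the pads' length; the fingertips stand 19 mm ahead of it and the grasp point (between the pads) is the TCP (bot.tip_reach is the distance from the TCP to the fingertips, in mm); y points along the fingers, x is the direction in which the jaws open and shut, and the axes are right-handed (so a half turn about y gives the same grasp; the last joint's range is limited). The gripper opens to 85 mm and grips with 20 to 120 N. Pads are 22 mm wide; open, the fingers measure 114 mm over their backs; the gripper's body (76 mm by 85 mm) begins 54 mm behind the grasp point. The pads swing forward as they close: fully open they stand 13 mm farther back than shut.
Start: joints at [-1.349, 0.3, 1.521, -0, 1.321, -0.067], TCP at [156.634, -527.215, 250.281] pointing down, gripper open.
Joint ranges: [-3.03, 3.03], [-0.79, 2.21], [0.23, 2.52], [-1.04, 4.18], [0, 3.07], [-2.55, 2.55]. Speed limits (rad/s): [2.22, 2.22, 2.57, 3.14, 3.14, 3.14].

### API

Orientations are given as a unit quaternion [w, x, y, z].
In Python, from rig import bot gives the robot as it stands. Calls block until the motion is done:
- bot.move_to(position, orientation): joint-space move of the TCP to a pose.
- bot.servo_line(position, attitude=None, speed=150, until_force=None): straight line of the TCP; attitude=None keeps the orientation; speed is the mean speed in mm/s. With until_force (N) it stops when the force on the tool has changed by that much, and returns True; else False.
- bot.move_joints(angles): joint-space move.
- bot.move_gripper(opening, grip_force=None): finger opening in mm; grip_force is the grip in N (None keeps the last); returns when the fingers have stopped.
- bot.dwell(seconds).
- bot.ik(position, orientation): joint angles nearest the present ones, or None.
- bot.read_state(): the state.
- bot.read_camera(name): name is "scene" or "side" or "wrist"; returns a dict with "image" (480x640x3 uint8, blue, green, red), "depth" (480x640 float32, mm along the optical axis (not along the pixel's ray), 0 where there is no reading), "fovy" (degrees; the focal length in pixels is half the picture's height over the tangent of half this angle, whatever the lens; pixels are square), "cx", "cy" (the principal point, pixels), "eye" and "attitude" of the camera in the world; the wrist camera has in their place "mount" (4x4, takes a point from camera to tool coordinates, whose origin is the TCP and whose axes are the tool frame's). Camera axes: x right, y down, z forward; pixel columns grow to the right and rows downward; lengths in mm; the calibration is good to about 2 mm. A picture is of the moment at which its call begins: read the wrist's pose just before it.
A pose or a line that the arm cannot do raises bot.MotionError and nothing moves.
- bot.finish_job(): hands the job in, once; it reports no verdict.
The state is a dict: "clock": time; "joint_positions": joint angles; "qvel": joint speeds; "effort": joint torques, N m; "ee_pos": TCP position; "tool_rot": TCP orientation; "ft_force": force on the tool from outside, world axes, zero at the start; "moment": the same for the moment, N m; "grip_width": finger opening in mm.
Only numpy, scipy, OpenCV 4.12 (cv2) and the standard library are available. Lean on these libraries where they do the work, as an engineer would, in place of code of your own. Each camera call takes 0.05 s, during which the arm holds its last target.

### The job

File the drilled black plaque with the shell fish in the lever arch file: lift the red-rollered lever until the rings spring wide open, lower the plaque flat over the two upright posts, fish side up, without forcing it, then press the lever down until it is fully home and the rings meet the posts again. The last bit of the lever is stiff and its blade is springy: push it firmly but never so hard that the blade is bent far. Leave the other things on the bench where they are.

Things in the scene. Friction and masses are not known exactly. Their poses are not given: they have to be found in the camera images.
- file: Lever arch file, fixed: dark wooden board spanning x -80..+70, y -95..+160 mm, 12 mm thick. Origin: board's underside, midway between the two posts; z up. The plaque finally lies on the board (z = 12 mm), holes over the posts, the rest of it on the -x side. The ring arches are hinged at x = +60 (rod at z = 17) and swing to +x; the lever points to +y, out past the board.
- post_a (a point): Tip of the upright steel post at (0, -40, 54) mm of the file. Both posts are 7 mm thick, stand 42 mm above the board and taper over their top 10 mm to a 2.4 mm tip.
- post_b (a point): Tip of the other post, at (0, +40, 54) mm of the file.
- lever_hinge (a point): Lever's pivot, at (0, 85, 40) mm of the file; its axis runs along the file's x. Two cheeks there stand to z = 50 mm, x = +-17 mm, y 73..97 mm.
- roller (a point): Centre of the red finger roller at the lever's end, 100 mm from the pivot: 14 mm thick, 30 mm long, lying along the file's x. With the lever home it is at (0, 185, 40) mm of the file, over bare bench. Its frame turns with the lever. A steel blade 16 mm wide joins it from the pivot side.
- lever (a joint): Lever angle at its root, rad: 0 = home, level (stop), 0.8 = open (stop); the roller rises up and back on an arc. Lifting it off home takes about 3 N at the roller; above about 0.5 it springs open by itself. Pressing it down takes about 7 N at first, about 14 N just before home, where friction holds it (at rest it reads about 0.01). Let go below 0.45 it stays there, short of home.
- blade (a joint): Bend of the springy lever blade, rad: 0 unloaded, positive when pressed down; about 0.058 rad (4 mm at the roller) per 10 N. It bends 30 mm from the pivot, 70 mm from the roller, so the roller must go about 6 mm below its unloaded home height before the root is home. Bent down past 0.12 rad (about 20 N), or up past 0.14, it is spoilt.
- rings (a joint): Angle of the two ring arches, rad: 0 = closed, resting on the post tips; 1.12 = fully open, clear of the posts. Geared to the lever (1.4 times its angle). Open arches reach up to about 85 mm above the bench at x about +60 mm of the file.
- plaque: Black lacquered plaque, 60 (x) x 120 (y) x 10 mm, about 80 g, lying flat on the bench, with a pale shell fish inlaid in its top and two through holes of 11 mm. Origin: centre of its underside, z up. Holes at (18, -40) and (18, 40) mm. It can be held across its 60 mm width.
- hole_a (a point): Centre of the hole at (18, -40, 0) mm of the plaque, at its underside; goes over post_a.
- hole_b (a point): Centre of the hole at (18, 40, 0) mm of the plaque, at its underside; goes over post_b.
- blank: Plain red lacquered blank, 60 x 120 x 10 mm, no holes; not needed, leave it.
- bowl: Brown lacquered coconut bowl, 110 mm across, 50 mm high; bystander.
- lampbase: Dark bakelite bayonet lamp base, 72 mm across, 52 mm high; bystander.
- scribe: Steel scribe with a wooden handle, 160 mm long, lying along its x; bystander.
- chip: Bone polishing chip, 45 x 18 x 6 mm; bystander.
- jar: Amber glass jar, 52 mm across, 70 mm high; bystander.
Things that resemble listed ones, but are neither listed nor needed, are in the scene too. Leave any blue or turquoise look-alike of the plaque alone.

How it is judged (in metres and radians):
On the way, in this order (a step that is already met when the one before it is completed fails the run):
1. the lever has been lifted and the rings are wide open (value of joint lever above 0.7 rad and value of joint rings above 0.95 rad), for 0.2 s.
2. the plaque lies flat on the board over both posts while the rings are open (horizontal distance between hole_a and post_a below 0.005 m and horizontal distance between hole_b and post_b below 0.005 m and z of plaque in the frame of file below 0.0155 m and angle between the z axis of plaque and the z axis of file, either way round below 0.05 rad and value of joint lever above 0.6 rad), for 0.2 s.
At the end, for the whole second after the job is handed in: The plaque lies at rest, fish side up and flat on the board (underside within 3.5 mm of it, tilt under 0.05 rad), each hole within 5 mm of its post's centre; the lever is home (below 0.025 rad), its blade unbent (within 0.03 rad) and the rings closed (below 0.04 rad) (horizontal distance between hole_a and post_a below 0.005 m and horizontal distance between hole_b and post_b below 0.005 m and z of plaque in the frame of file below 0.0155 m and angle between the z axis of plaque and the z axis of file, either way round below 0.05 rad and value of joint lever below 0.025 rad and value of joint rings below 0.04 rad and value of joint blade between -0.03 and 0.03 rad and angle between plaque's own z axis and vertical below 0.1 rad and linear speed of plaque below 0.01 m/s); the robot touches nothing.
It fails at once if the lever blade is bent down past 0.12 rad (pressed with more than about 20 N) (value of joint blade above 0.12 rad).
It fails at once if the lever blade is bent upward past 0.14 rad (value of joint blade below -0.14 rad).
It fails at once if the plaque is forced against the file with more than 25 N (contact force between plaque and file above 25 N).
It fails at once if another thing on the bench is moved by more than 30 mm (distance of any of blank, bowl, lampbase, scribe, chip, jar from where it was at the start of the episode above 0.03 m).
It also fails if it takes over 72 s, if anything falls off the work surface, if the arm or the gripper's body presses on something with over 40 N, if the wrist force passes 120 N, or if a joint passes its speed limit or range.

## Working session

There is one attempt and no reset: what is moved stays moved. The work goes in short steps, each a Python script; the robot and the scene stay as the last script left them, time stands still between calls to the robot, and variables do not carry over. Pictures are saved under pics/ and viewed, and the job is handed in when it is done.

```bash
ls; mkdir -p pics
python3 - <<'E'
from rig import bot
import cv2
for n in ("scene","side","wrist"):
    c=bot.read_camera(n); cv2.imwrite(f"pics/{n}0.png",c["image"])
    print(n,{k:v for k,v in c.items() if k not in("image","depth")}, (c["depth"]>0).mean())
print(bot.read_state())
E
```

```text
pics
scene {'fovy': 54.78597805653528, 'cx': 315.30336363343565, 'cy': 241.1949673719968, 'eye': array([1311.44017009,   88.48379991, 1051.69116023]), 'attitude': array([-0.21476194,  0.63328595,  0.70119723, -0.24728254])} 0.9960807291666667
side {'fovy': 47.0167262379943, 'cx': 322.64911898096375, 'cy': 236.2720665044349, 'eye': array([  36.67754534,  965.54162351, 1104.15156607]), 'attitude': array([ 0.09682926, -0.20728897,  0.89532993, -0.3821514 ])} 0.9959505208333334
wrist {'fovy': 65.7171889869519, 'cx': 312.1584322033185, 'cy': 241.74608332356303, 'mount': array([[ 9.99999750e-01,  5.34570098e-04, -4.63129357e-04,
        -3.53937777e-01],
       [ 5.99697649e-04, -2.93674727e-01,  9.55905223e-01,
        -1.23692029e+02],
       [ 3.74988961e-04, -9.55905261e-01, -2.93674974e-01,
         7.43110479e+01],
       [ 0.00000000e+00,  0.00000000e+00,  0.00000000e+00,
         1.00000000e+00]])} 0.99595703125
{'clock': 0.15, 'joint_positions': array([-1.34859019e+00,  3.00349994e-01,  1.52144190e+00, -9.05699022e-06,
        1.32068239e+00, -6.65740045e-02]), 'qvel': array([-0.00041523, -0.00074678, -0.0024106 ,  0.00057892,  0.00059882,
        0.00181511]), 'effort': array([ 1.75934903e-03, -5.43666172e+01, -3.61887002e+01,  1.65810184e-05,
        3.17503196e-03, -1.35328702e-05]), 'ee_pos': array([ 156.6046566 , -527.06785691,  249.84661782]), 'tool_rot': array([ 0.56694203, -0.56654153,  0.4230907 , -0.42261292]), 'ft_force': array([ 0.13112341, -0.14327137,  0.03681386]), 'moment': array([-0.04382466,  0.02200683, -0.00165642]), 'grip_width': 85.38693209364529}
```

View pics/scene0.png

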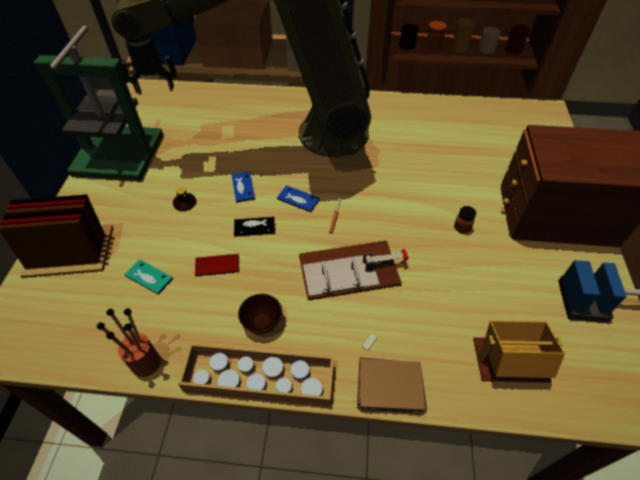

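View pics/side0.png

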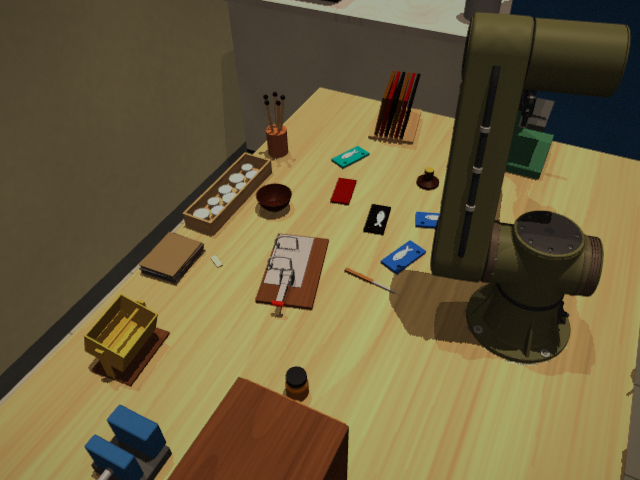

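View pics/wrist0.png

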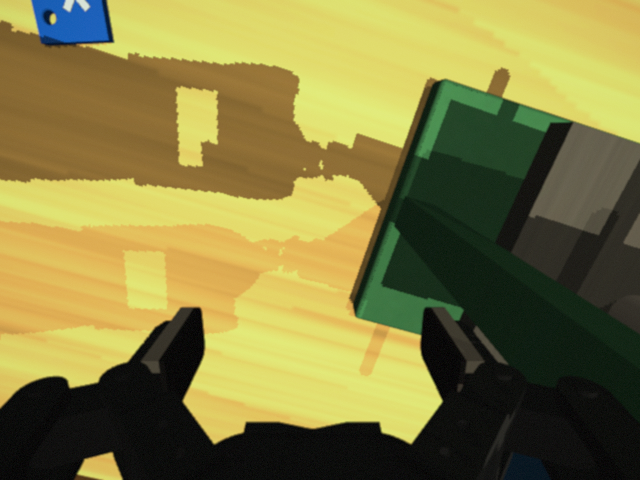

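The black plaque is at scene (254,227) and side (377,218). The file is at scene (350,270) with its red roller at (405,256). Look-alikes are two blue plaques at scene (243,186) and (298,198), a turquoise one at (149,276), and the plain red blank at (217,265). Only (254,227) is black with a fish. I'll confirm it in an enlarged crop and take rough positions.

```bash
cat > h.py <<'E'
import numpy as np, cv2
from scipy.spatial.transform import Rotation as R
def q2m(q): return R.from_quat([q[1],q[2],q[3],q[0]]).as_matrix()
def m2q(M):
    q=R.from_matrix(M).as_quat(); return [q[3],q[0],q[1],q[2]]
def cam(bot,name):
    s=bot.read_state() if name=="wrist" else None
    c=bot.read_camera(name)
    if s is not None:
        T=np.eye(4);T[:3,:3]=q2m(s["tool_rot"]);T[:3,3]=s["ee_pos"]
        W=T@c["mount"]; c["M"]=W[:3,:3]; c["o"]=W[:3,3]
    else: c["M"]=q2m(c["attitude"]); c["o"]=np.array(c["eye"])
    c["f"]=240/np.tan(np.radians(c["fovy"])/2)
    return c
def ray(c,u,v):
    d=c["M"]@np.array([(u-c["cx"])/c["f"],(v-c["cy"])/c["f"],1.]); return d
def onplane(c,u,v,z):
    d=ray(c,u,v); return c["o"]+d*(z-c["o"][2])/d[2]
def proj(c,p):
    q=c["M"].T@(np.asarray(p,float)-c["o"]); return np.array([c["cx"]+c["f"]*q[0]/q[2],c["cy"]+c["f"]*q[1]/q[2]])
def deproj(c):
    v,u=np.mgrid[0:480,0:640]; z=c["depth"]
    P=np.stack([(u-c["cx"])/c["f"]*z,(v-c["cy"])/c["f"]*z,z],-1)@c["M"].T+c["o"]; return P
def tri(c1,p1,c2,p2):
    d1=ray(c1,*p1);d2=ray(c2,*p2);d1/=np.linalg.norm(d1);d2/=np.linalg.norm(d2)
    t=np.linalg.lstsq(np.stack([d1,-d2],1),c2["o"]-c1["o"],rcond=None)[0]
    a=c1["o"]+t[0]*d1;b=c2["o"]+t[1]*d2; return (a+b)/2,np.linalg.norm(a-b)
def down(ang):
    """tool y down; tool x (jaw dir) at world angle ang"""
    x=np.array([np.cos(ang),np.sin(ang),0]);y=np.array([0,0,-1.]);return m2q(np.stack([x,y,np.cross(x,y)],1))
E
python3 - <<'E'
from rig import bot
from h import *
a=cam(bot,"scene");b=cam(bot,"side")
I=a["image"];J=b["image"]
A=cv2.resize(I[150:310,180:420],None,fx=3.2,fy=3.2,interpolation=cv2.INTER_CUBIC); cv2.imwrite("pics/cs.png",A)
B=cv2.resize(J[170:320,240:440],None,fx=4,fy=4,interpolation=cv2.INTER_CUBIC)[:600]; cv2.imwrite("pics/cb.png",B)
for c,u,v,z in((a,254,227,10),(b,377,218,10),(a,217,265,10),(a,298,198,10),(a,405,256,40),(b,279,303,40),(a,261,316,25),(a,336,215,5)): print(u,v,onplane(c,u,v,z).round(1))
E
```

```text
254 227 [ 461.1 -195.7   10. ]
377 218 [ 452.7 -197.5   10. ]
217 265 [ 605.9 -272.    10. ]
298 198 [332.7 -81.9  10. ]
405 256 [547.4 239.1  40. ]
279 303 [539.8 233.3  40. ]
261 316 [ 758.9 -119.6   25. ]
336 215 [386.9  40.2   5. ]
```

View pics/cs.png

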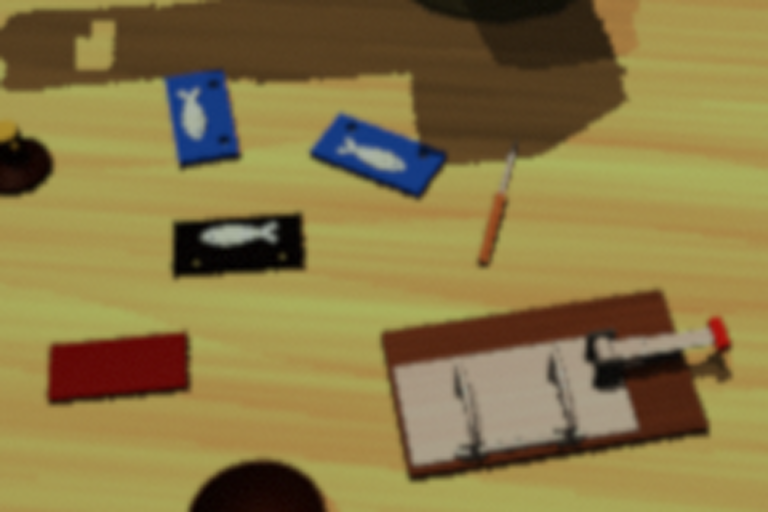

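View pics/cb.png

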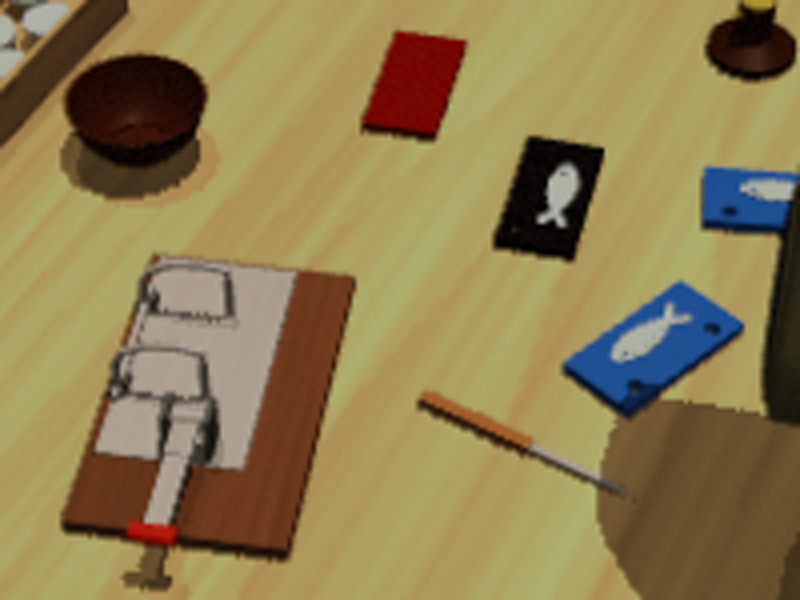

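Crop confirms it: a black plate with a pale fish and two holes on its +x side, the side facing the file hinge. Next, wrist views over the plaque and the file.

Run:
```python
from rig import bot
from h import *
print("tip",bot.tip_reach)
for n,p in (("plaque",[457,-197,200]),("file",[570,60,250]),("rol",[545,236,120])):
    for a in (0,np.pi):
        print(n,a,bot.ik(p,down(a)))
s=bot.read_state();print(q2m(s["tool_rot"]).round(2))
```

```text
tip 19.0
plaque 0 [-4.80614360e-01  2.33219785e-01  1.72795984e+00 -4.44089210e-16
  1.18041303e+00 -4.80614360e-01]
plaque 3.141592653589793 None
file 0 [ 4.09757404e-02  3.51819643e-01  1.45313930e+00 -4.44089210e-16
  1.33663372e+00  4.09757404e-02]
file 3.141592653589793 None
rol 0 [ 3.46985057e-01  5.28627930e-01  1.51892447e+00 -4.44089210e-16
  1.09404026e+00  3.46985057e-01]
rol 3.141592653589793 None
[[ 0.28 -0.    0.96]
 [-0.96  0.    0.28]
 [-0.   -1.    0.  ]]
```

Run:
```python
from rig import bot
from h import *
import pickle
bot.move_to([457,-215,220],down(0)); bot.dwell(.2)
c=cam(bot,"wrist"); pickle.dump(c,open("wp.pkl","wb")); cv2.imwrite("pics/wp.png",c["image"])
bot.move_to([560,60,280],down(0)); bot.dwell(.2)
c=cam(bot,"wrist"); pickle.dump(c,open("wf.pkl","wb")); cv2.imwrite("pics/wf.png",c["image"])
print(bot.read_state()["clock"])
```

```text
3.5
```

View pics/wp.png

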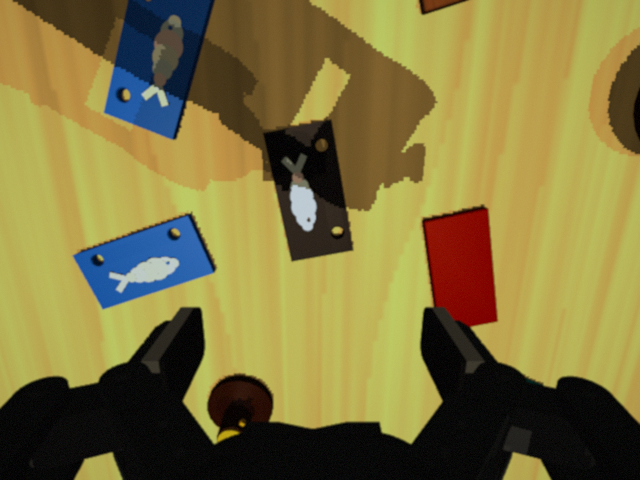

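View pics/wf.png

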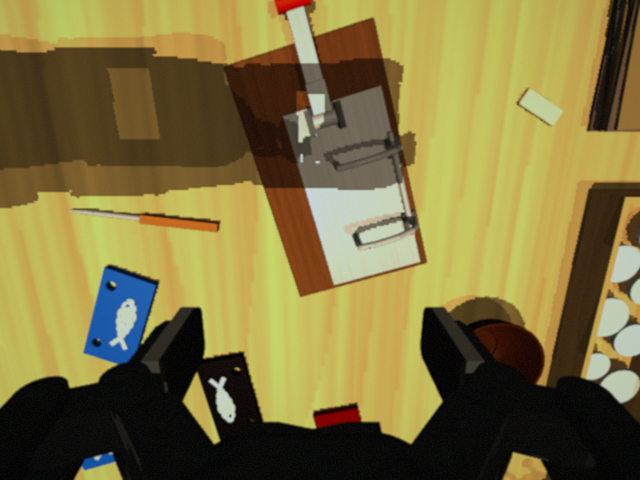

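In the wrist plaque view the corners are about (264,128), (331,120), (353,250), (292,261), with holes at (321,145) and (337,232). In the file view the board corners are about (374,18), (226,67), (301,296), (426,263), with the roller at (294,3).

Run:
```python
from h import *
import pickle
c=pickle.load(open("wp.pkl","rb"))
g=c["image"].max(2)
hsv=cv2.cvtColor(c["image"],cv2.COLOR_BGR2HSV)
m=((g<75)|(hsv[...,1]<75)).astype(np.uint8)*255
m[300:]=0
n,l,st,ce=cv2.connectedComponentsWithStats(cv2.morphologyEx(m,cv2.MORPH_OPEN,np.ones((3,3))))
k=l[180,325]; print(k,st[k])
P=np.array([onplane(c,u,v,10)[:2] for v,u in np.argwhere(l==k)],np.float32)
print("rect",cv2.minAreaRect(P))
for uv in ((264,128),(331,120),(353,250),(292,261),(321,145),(337,232)): print(uv,onplane(c,*uv,10).round(1))
cv2.imwrite("pics/wpc.png",cv2.resize(c["image"][110:270,250:370],None,fx=3.5,fy=3.5,interpolation=cv2.INTER_CUBIC))
f=pickle.load(open("wf.pkl","rb"))
C=np.array([onplane(f,*uv,12) for uv in ((374,18),(226,67),(301,296),(426,263))]);print(C.round(1),np.linalg.norm(np.diff(np.vstack([C,C[:1]]),axis=0),axis=1))
cv2.imwrite("pics/wfc.png",cv2.resize(f["image"][0:300,210:450],None,fx=2,fy=2,interpolation=cv2.INTER_CUBIC))
```

```text
2 [  123     0   229   260 15520]
rect ((407.974853515625, -142.27308654785156), (108.44732666015625, 274.0289611816406), 40.320518493652344)
(264, 128) [ 414.8 -140.6   10. ]
(331, 120) [ 472.2 -134.2   10. ]
(353, 250) [ 494.6 -251.1   10. ]
(292, 261) [ 436.8 -262.1   10. ]
(321, 145) [ 463.8 -154.8   10. ]
(337, 232) [ 479.2 -233.4   10. ]
[[616.9 231.6  12. ]
 [476.3 190.1  12. ]
 [546.2 -51.5  12. ]
 [686.8 -11.1  12. ]] [146.5891445  251.54308383 146.32315453 252.61955924]
```

View pics/wpc.png

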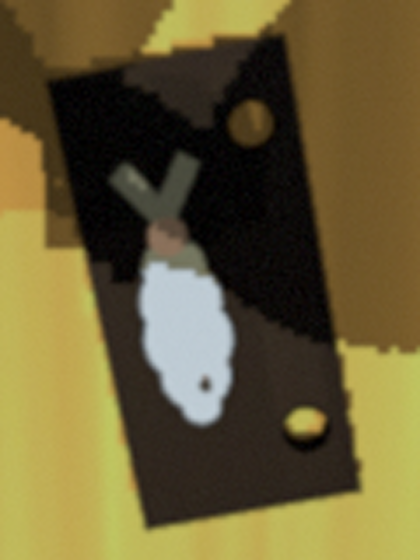

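View pics/wfc.png

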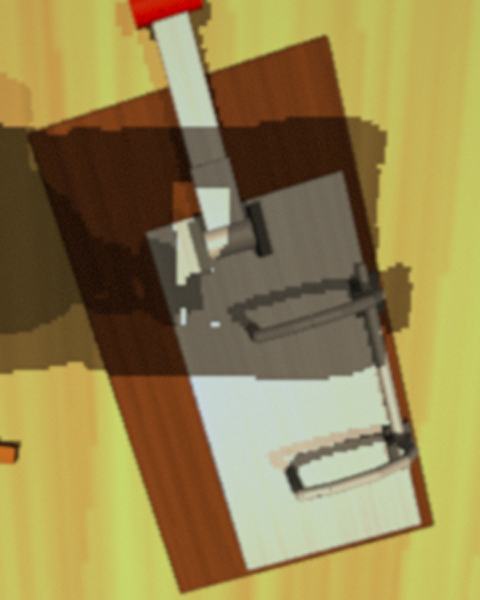

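```bash
cat >> h.py <<'E'
YF=0.2815; OF=np.array([595.3,60.0,0.])
def fw(p,yaw=YF,o=OF):
    c,s=np.cos(yaw),np.sin(yaw); return np.array([o[0]+c*p[0]-s*p[1],o[1]+s*p[0]+c*p[1],p[2]])
E
python3 - <<'E'
from rig import bot
from h import *
bot.move_to(fw([0,155,170]),down(YF)); bot.dwell(.2)
a=cam(bot,"scene");b=cam(bot,"side");c=cam(bot,"wrist")
pts=[]
for k,x in enumerate((a,b,c)):
    h=cv2.cvtColor(x["image"],cv2.COLOR_BGR2HSV)
    m=(((h[...,0]<5)|(h[...,0]>174))&(h[...,1]>190)&(h[...,2]>100)).astype(np.uint8)
    e=proj(x,fw([0,185,40])); 
    n,l,st,ce=cv2.connectedComponentsWithStats(m)
    i=min((i for i in range(1,n) if st[i,4]>8),key=lambda i:np.hypot(*(ce[i]-e)))
    print(e.round(1),ce[i].round(1),st[i]); pts.append(ce[i])
for i,j in((0,1),(0,2),(1,2)): print(tri((a,b,c)[i],pts[i],(a,b,c)[j],pts[j]))
cv2.imwrite("pics/wr.png",c["image"]); print(fw([0,185,40]),bot.read_state()["clock"])
E
```

```text
[404.5 254.9] [216.1 263.8] [196 255  41  19 605]
[276.7 303.7] [342.  196.9] [331 191  22  12 168]
[312.5 195.2] [310.3 200.9] [290 196  42   9 227]
(array([ 596.35489962, -274.23444547,   -8.94961021]), np.float64(17.291804726822402))
(array([599.55697202, -12.14930957,  38.92942019]), np.float64(494.68986303212324))
(array([448.4875024 , 267.89521737, 434.72137172]), np.float64(169.6134840820425))
[543.90756975 237.7183674   40.        ] 4.6167
```

View pics/wr.png

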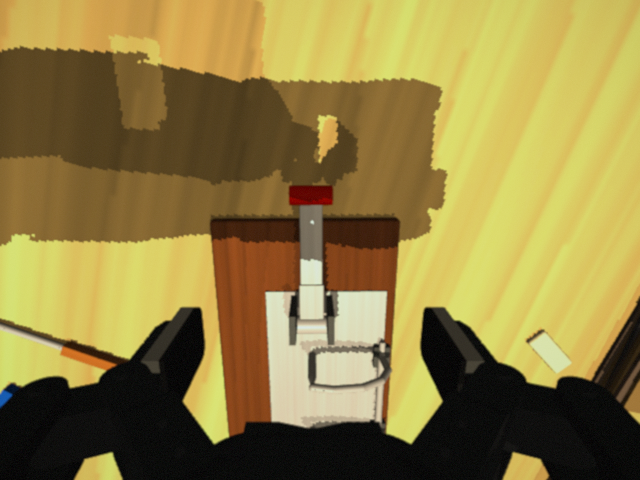

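The roller is at wrist (310,196), within 2 px of the prediction (312,195), and the board looks square to the picture. I'll grip the roller by its ends, which leaves it free to pivot between the pads, and follow the arc.

Run:
```python
from rig import bot
from h import *
bot.move_gripper(60,25)
bot.move_to(fw([-1,185,100]),down(YF))
f0=bot.read_state()["ft_force"]
print(bot.servo_line(fw([-1,185,40]),speed=80,until_force=8))
bot.move_gripper(10,25)
s=bot.read_state();print(s["grip_width"],s["ee_pos"],s["ft_force"]-f0)
for t in np.arange(.1,.81,.1):
    bot.servo_line(fw([-1,85+100*np.cos(t),40+100*np.sin(t)]),speed=40)
    s=bot.read_state();print(round(t,2),(s["ft_force"]-f0).round(1),round(s["grip_width"],1),s["clock"])
c=cam(bot,"side");cv2.imwrite("pics/l1.png",cv2.resize(c["image"][170:360,200:420],None,fx=3,fy=3))
```

```text
False
29.7701972725683 [543.10771351 237.52946546  40.29944453] [-0.45821392  0.2314843   0.49428776]
0.1 [-0.2 -0.2 -2.9] 29.8 7.0583
0.2 [-0.8 -0.7 -2.5] 29.7 7.4583
0.3 [-1.2 -0.8 -2.5] 29.5 7.8583
0.4 [-0.8  0.3 -1.7] 29.5 8.2583
0.5 [ 0.2  0.7 -1.9] 29.3 8.6583
0.6 [-0.2  0.2 -0.1] 29.1 9.0583
0.7 [-0.7 -0.6  0.7] 29.3 9.4583
0.8 [-0.3 -1.4  2.8] 29.2 9.8583
```

View pics/l1.png

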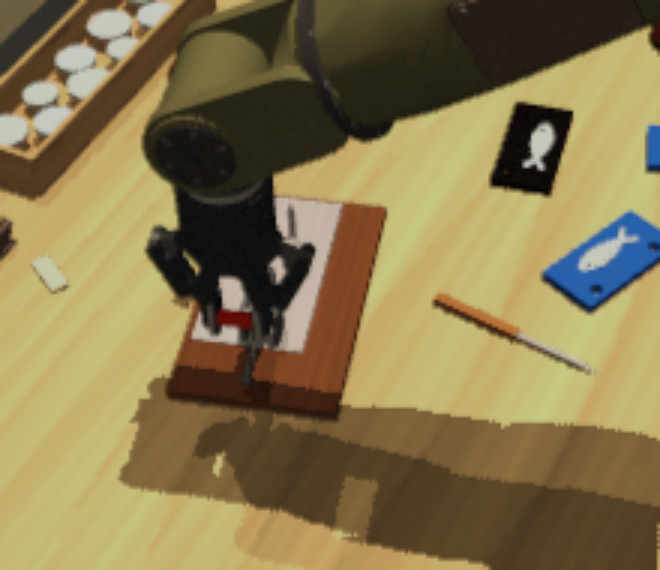

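Run:
```python
from rig import bot
from h import *
import pickle
bot.move_gripper(62)
bot.servo_line(fw([-1,85+100*np.cos(.8),230]),speed=150)
bot.move_gripper(85)
bot.move_to(fw([-18,-50,230]),down(YF)); bot.dwell(.25)
c=cam(bot,"wrist"); pickle.dump(c,open("wf2.pkl","wb")); cv2.imwrite("pics/wf2.png",c["image"])
for p in ([0,-40,54],[0,40,54],[0,-40,12],[0,40,12],[0,154.7,111.7]): print(p,proj(c,fw(p)).round(1))
print(bot.read_state()["clock"])
```

```text
[0, -40, 54] [334.4 212.3]
[0, 40, 54] [336.5 109.2]
[0, -40, 12] [331.8 202.5]
[0, 40, 12] [333.4 111.6]
[0, 154.7, 111.7] [ 348.  -129.3]
12.7583
```

View pics/wf2.png

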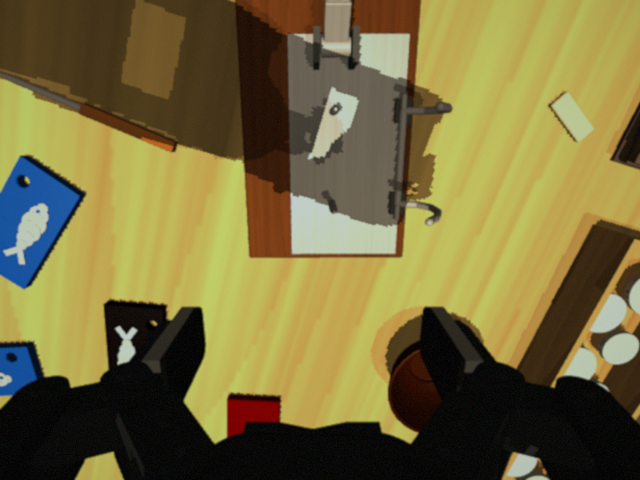

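Rings stand open at (430,107) and (425,210). The posts show at about (333,205) and (335,108). Zooming in.

Run:
```python
from h import *
import pickle
c=pickle.load(open("wf2.pkl","rb"));I=c["image"]
A=cv2.resize(I[85:235,285:385],None,fx=4,fy=4,interpolation=cv2.INTER_CUBIC)
A=np.clip(A.astype(float)*1.3,0,255).astype(np.uint8)
cv2.imwrite("pics/wf2c.png",A)
```

```text
(no output)
```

View pics/wf2c.png

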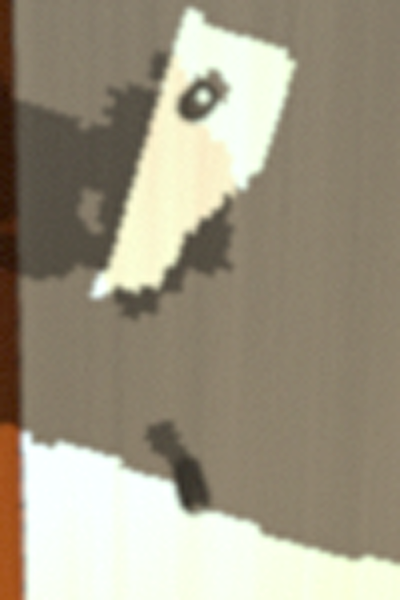

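Run:
```python
from rig import bot
from h import *
import pickle
c=pickle.load(open("wf2.pkl","rb"))
a=onplane(c,334.1,210.6,54);b=onplane(c,335.4,108.9,54);print(a,b,b-a,np.hypot(*(b-a)[:2]),(a+b)/2,np.arctan2(-(b-a)[0],(b-a)[1]))
YP=np.radians(11.1);P=np.array([454.2,-197.3])
bot.move_gripper(72,30)
bot.move_to([*P,120],down(YP)); bot.dwell(.1)
w=cam(bot,"wrist");pickle.dump(w,open("wg.pkl","wb"));cv2.imwrite("pics/wg.png",w["image"])
bot.servo_line([*P,40],speed=120)
print("hit",bot.servo_line([*P,8],speed=20,until_force=4))
s=bot.read_state();print(s["ee_pos"],s["ft_force"],s["clock"],s["grip_width"])
```

```text
[605.76389478  22.84050289  54.        ] [583.34264423  98.43717992  54.        ] [-22.42125055  75.59667702   0.        ] 78.85156975934201 [594.5532695   60.63884141  54.        ] 0.2883258159251838
hit True
[ 454.20095023 -197.29468304   10.71550268] [-1.04267887  0.95302653  7.03550309] 16.3917 71.77525657665713
```

View pics/wg.png

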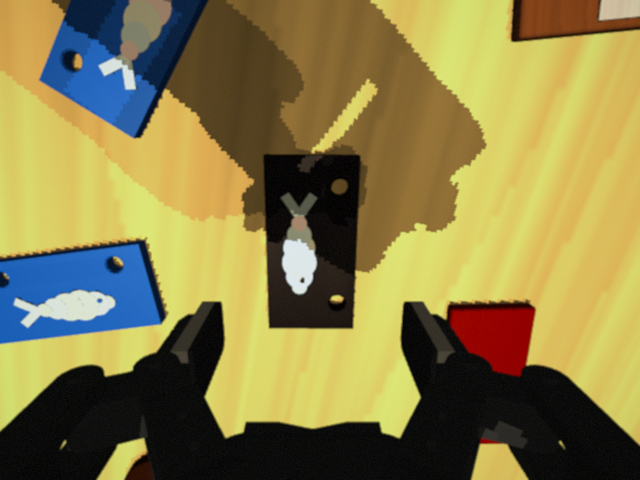

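Run:
```python
from rig import bot
from h import *
import pickle
P=np.array([454.2,-197.3])
bot.servo_line([*P,16.7],speed=40)
bot.move_gripper(50,40)
s=bot.read_state();print(s["ee_pos"],s["ft_force"],s["grip_width"])
bot.servo_line([*P,150],speed=100); bot.dwell(.2)
s=bot.read_state();print(s["ee_pos"],s["ft_force"],s["grip_width"],s["clock"])
w=cam(bot,"wrist");pickle.dump(w,open("wh.pkl","wb"));cv2.imwrite("pics/wh.png",w["image"])
```

```text
[ 454.19029516 -197.32216841   16.95598229] [-2.11605939  0.34172735  6.69761294] 58.754155833361565
[ 454.10338738 -197.25191244  149.67846408] [-0.59528558  0.57162953 -0.56156833] 58.50071977168977 18.6667
```

View pics/wh.png

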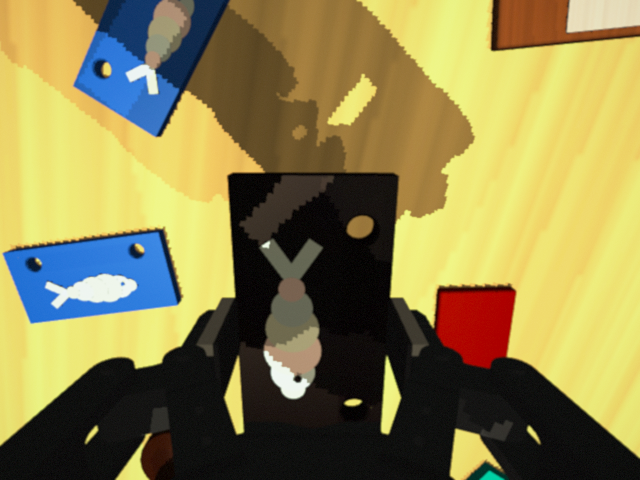

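Run:
```python
from h import *
import pickle
c=pickle.load(open("wh.pkl","rb"));I=c["image"]
A=[cv2.resize(I[v-25:v+25,u-30:u+30],None,fx=8,fy=8,interpolation=cv2.INTER_CUBIC) for u,v in((360,227),(353,408))]
A=np.vstack(A)[:800]; A=np.hstack([np.vstack([A])]);A=np.hstack([A[:400],A[400:]]);cv2.imwrite("pics/whc.png",np.clip(A*1.4,0,255).astype(np.uint8))
```

```text
(no output)
```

View pics/whc.png

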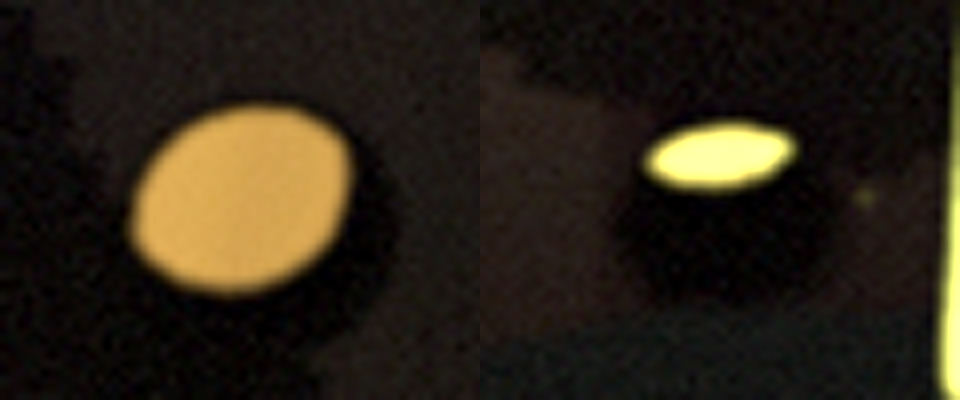

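Run:
```python
from h import *
import pickle
c=pickle.load(open("wh.pkl","rb"));I=c["image"];M=c["mount"]
def tp(u,v,y):
    d=M[:3,:3]@np.array([(u-c["cx"])/c["f"],(v-c["cy"])/c["f"],1]);o=M[:3,3];return o+d*(y-o[1])/d[1]
YT,YB=6.9,16.9
g=cv2.GaussianBlur(I,(0,0),.6)[...,1].astype(float)
def edges(u0,v0):
    sub=g[v0-22:v0+23,u0-24:u0+25]
    S=cv2.resize(sub,None,fx=8,fy=8,interpolation=cv2.INTER_CUBIC)
    t=(S.max()+np.median(S))/2; n,l,st,ce=cv2.connectedComponentsWithStats((S>t).astype(np.uint8))
    k=1+np.argmax(st[1:,4]);x,y,w,h,_=st[k]
    off=lambda a:(a+.5)/8-.5
    L=(l==k); 
    f=lambda q:off(q)
    return dict(l=off(x)-.06+u0-24,r=off(x+w)-.06+u0-24,t=off(y)-.06+v0-22,b=off(y+h)-.06+v0-22,
      tx=f(np.mean(np.where(L[y])[0]))+u0-24,bx=f(np.mean(np.where(L[y+h-1])[0]))+u0-24,ly=f(np.mean(np.where(L[:,x])[0]))+v0-22,ry=f(np.mean(np.where(L[:,x+w-1])[0]))+v0-22,c=off(ce[k])+[u0-24,v0-22])
b=edges(358,226);a=edges(352,404)
print(b,a)
print("b x top",tp(b["l"],b["ly"],YT)[0]+5.5,"x bot",tp(b["r"],b["ry"],YB)[0]-5.5)
print("b z top",tp(b["tx"],b["t"],YT)[2]-5.5,"z bot",tp(b["bx"],b["b"],YB)[2]+5.5)
print("a z top",tp(a["tx"],a["t"],YT)[2]-5.5,"z bot",tp(a["bx"],a["b"],YB)[2]+5.5)
print("a x mid",tp(*a["c"],(YT+YB)/2)[0])
for uv in ((229,174),(398,176)): print("corner",tp(*uv,YT))
```

```text
{'l': np.float64(346.5025), 'r': np.float64(372.7525), 't': np.float64(215.2525), 'b': np.float64(237.5025), 'tx': np.float64(361.5625), 'bx': np.float64(357.9375), 'ly': np.float64(229.875), 'ry': np.float64(223.3125), 'c': array([359.77842855, 226.32293379])} {'l': np.float64(344.2525), 'r': np.float64(361.0025), 't': np.float64(398.5025), 'b': np.float64(405.5025), 'tx': np.float64(354.0), 'bx': np.float64(351.5625), 'ly': np.float64(402.75), 'ry': np.float64(401.125), 'c': array([352.56340102, 402.01841596])}
b x top 17.35095874295999 x bot 17.469342684459576
b z top 39.67032962078954 z bot 39.38599091910804
a z top -39.5254570253673 z bot -40.740576233070556
a x mid 17.150502071404212
corner [-29.61029581   6.9         59.8530196 ]
corner [29.27293199  6.9        59.18441902]
```

Holes in the tool frame are b (17.4, 39.6) and a (17.2, −40.0). Their spacing of 79.6 mm matches the known 80 mm. The posts' midpoint is (594.9, 60.3) with yaw 0.285, from two estimates that agree within 0.8 mm. Now I'll hover with the underside 4 mm above the tips and look.

```bash
cat >> h.py <<'E'
MID=np.array([594.9,60.3]);YT=0.2875
def place(z,dx=0,dy=0):
    c,s=np.cos(.285),np.sin(.285); h=np.array([17.7+dx,-.2+dy])
    return [MID[0]-(c*h[0]-s*h[1]),MID[1]-(s*h[0]+c*h[1]),z]
E
python3 - <<'E'
from rig import bot
from h import *
import pickle
bot.move_to(place(160),down(YT))
bot.servo_line(place(75),speed=100); bot.dwell(.3)
s=bot.read_state();print(place(75),s["ee_pos"],s["ft_force"],s["grip_width"],s["clock"])
w=cam(bot,"wrist");pickle.dump(w,open("wq.pkl","wb"));cv2.imwrite("pics/wq.png",w["image"])
I=w["image"]
A=[cv2.resize(I[v-25:v+25,u-30:u+30],None,fx=8,fy=8,interpolation=cv2.INTER_CUBIC) for u,v in((360,227),(353,404))]
cv2.imwrite("pics/wqc.png",np.clip(np.hstack(A).astype(float)*1.5,0,255).astype(np.uint8)[:, :800] if 0 else cv2.resize(np.clip(np.hstack(A).astype(float)*1.5,0,255).astype(np.uint8),(800,333)))
E
```

```text
[np.float64(577.8577572577049), np.float64(55.51544544260477), 75] [577.99520253  55.54794289  75.35311641] [-0.61584489 -0.87416231 -0.73632593] 58.70360369499878 21.1083
```

View pics/wq.png

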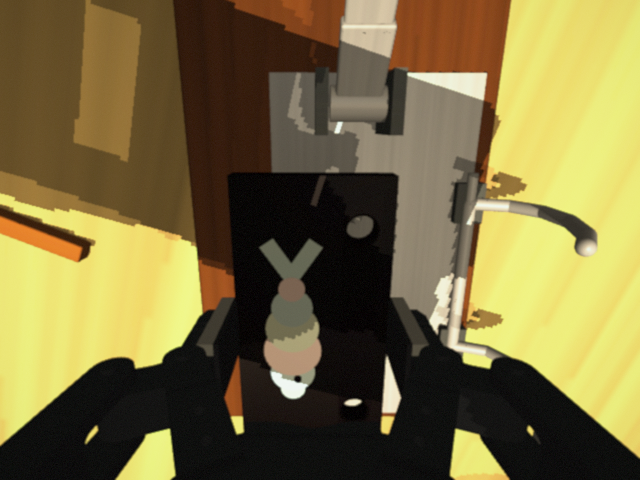

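View pics/wqc.png

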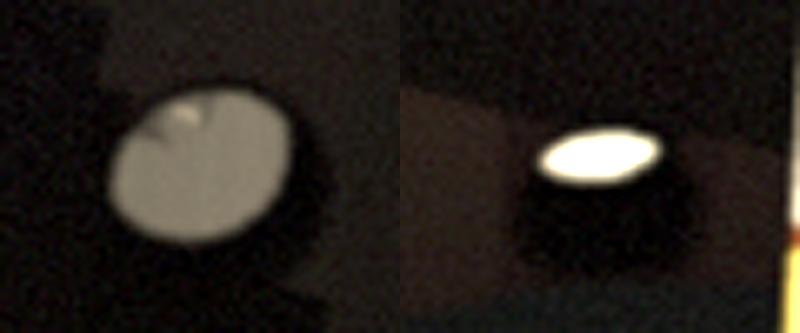

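Run:
```python
from h import *
import pickle
c=pickle.load(open("wq.pkl","rb"));M=c["mount"]
def tp(u,v,y):
    d=M[:3,:3]@np.array([(u-c["cx"])/c["f"],(v-c["cy"])/c["f"],1]);o=M[:3,3];return o+d*(y-o[1])/d[1]
print(tp(357.4,218.5,21.35))
```

```text
[17.51052854 21.35       40.57127345]
```

The tip of post_b shows inside hole_b, about 0.9 mm toward +y of centre and on centre in x. I'll shift +0.6 mm and lower gently.

Run:
```python
from rig import bot
from h import *
bot.servo_line(place(75,0,-.6),speed=20)
f0=bot.read_state()["ft_force"]
for z in (66,58,50,42,34,30.5):
    h=bot.servo_line(place(z,0,-.6),speed=30,until_force=5)
    s=bot.read_state();print(z,h,s["ee_pos"].round(2),(s["ft_force"]-f0).round(2),s["clock"])
    if h:break
```

```text
66 False [577.61  56.07  65.75] [ 0.81 -0.29 -0.05] 21.8583
58 False [577.6   56.07  57.79] [ 0.71 -0.31  0.45] 22.275
50 False [577.59  56.06  49.78] [ 1.06 -0.16  1.2 ] 22.6917
42 False [577.59  56.08  41.78] [ 0.11 -0.46 -0.02] 23.1083
34 False [577.61  56.09  33.77] [ 0.34 -0.26 -0.13] 23.525
30.5 False [577.61  56.1   30.32] [ 0.07 -0.98  0.94] 23.7917
```

No resistance over the posts. Seat it and release.

Run:
```python
from rig import bot
from h import *
import pickle
h=bot.servo_line(place(27.5,0,-.6),speed=10,until_force=3.5)
s=bot.read_state();print(h,s["ee_pos"].round(2),s["ft_force"])
bot.move_gripper(66)
s=bot.read_state();print(s["grip_width"],s["ee_pos"].round(2),s["ft_force"])
bot.servo_line(place(60,0,-.6),speed=60)
bot.servo_line(place(160,0,-.6),speed=150);bot.dwell(.3)
w=cam(bot,"wrist");pickle.dump(w,open("wz.pkl","wb"));cv2.imwrite("pics/wz.png",w["image"])
P=deproj(w)
for n,p in (("pl",[-18,0,22]),("pl",[-40,50,22]),("pl",[-40,-15,22]),("board",[25,0,12]),("board",[-65,0,12]),("board",[-65,40,12])):
    u,v=proj(w,fw(p)).round().astype(int); print(n,p,u,v,P[v-1:v+2,u-1:u+2,2].mean() if 0<=v<480 else None)
print(bot.read_state()["clock"])
```

```text
True [577.85  56.08  28.99] [-1.33466925  0.42411239  5.05686642]
65.75451841640103 [577.35  56.08  28.24] [-0.16098979 -1.15750995  0.01372999]
pl [-18, 0, 22] 314 237 22.85748302980873
pl [-40, 50, 22] 282 168 21.98225329315381
pl [-40, -15, 22] 284 256 21.755578921418994
board [25, 0, 12] 370 234 13.464663945440565
board [-65, 0, 12] 251 233 12.171770336389203
board [-65, 40, 12] 249 180 12.354949795724577
26.1417
```

View pics/wz.png

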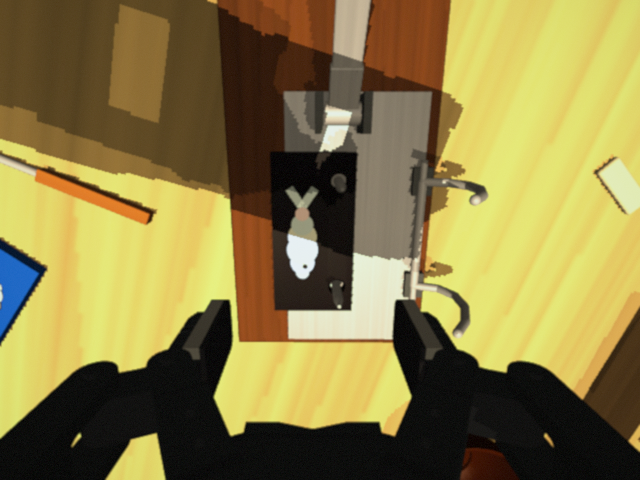

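The plaque is flat: its top reads 22 mm, with both posts through the holes at (339,183) and (337,285). Now I'll close the gripper and press the lever along its arc.

```bash
cat >> h.py <<'E'
def fl(p): return fw(p,.285,np.array([594.75,60.75,0]))
E
python3 - <<'E'
from rig import bot
from h import *
bot.servo_line(place(215,0,-.6),speed=200)
bot.move_gripper(0,30)
bot.move_to(fl([0,158,175]),down(.285)); bot.dwell(.2)
a=cam(bot,"side");cv2.imwrite("pics/p0.png",cv2.resize(a["image"][150:350,180:400],None,fx=3,fy=3))
f0=bot.read_state()["ft_force"]
h=bot.servo_line(fl([0,158,130]),speed=20,until_force=2.5)
s=bot.read_state();print(h,s["ee_pos"].round(2),(s["ft_force"]-f0).round(2),s["grip_width"],s["clock"])
E
```

```text
True [550.28 212.78 137.23] [-0.52  0.7   4.81] 0.3213350349842921 29.8083
```

View pics/p0.png

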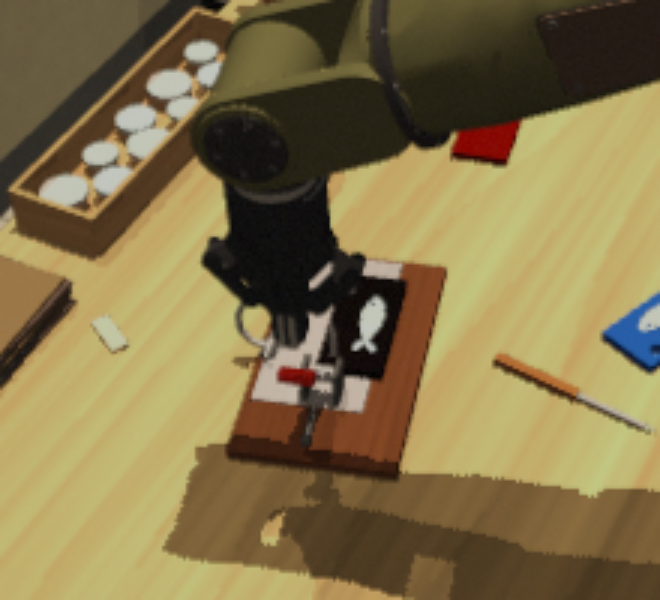

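```bash
cat > press.py <<'E'
from rig import bot
from h import *
def pose(z):  # tcp z
    t=np.arcsin(np.clip((z-26-40)/100,-.1,.8)); return fl([0,85+100*np.cos(t)+3,z])
def run(z0,z1,dz,v,cap,f0):
    z=z0
    while z>z1:
        z-=dz
        bot.servo_line(pose(z),speed=v)
        s=bot.read_state();f=s["ft_force"]-f0
        print(round(z,1),s["ee_pos"][2].round(1),f.round(1),round(s["clock"],2))
        if f[2]>cap: print("CAP");return z
    return z
E
python3 - <<'E'
from press import *
f0=np.array([-.3,-.5,0.])
print(run(137,70,3.5,30,16,f0))
E
```

```text
133.5 133.9 [-0.2  0.9  5.1] 30.12
130.0 130.6 [-1.4  2.3  6.7] 30.43
126.5 127.4 [-1.4  2.4  9.7] 30.73
123.0 124.2 [-3.   2.9 11.3] 31.02
119.5 120.9 [-3.5  4.2 12.7] 31.32
116.0 117.5 [-3.3  6.6 14. ] 31.6
112.5 114.1 [-4.1  7.1 15.2] 31.88
109.0 110.7 [-4.8  9.  14.7] 32.17
105.5 107.3 [-4.2 10.7 15.2] 32.44
102.0 103.7 [-4.  10.7 14.4] 32.72
98.5 100.2 [-4.2 11.1 14.8] 32.99
95.0 96.7 [-4.2 10.2 14.8] 33.27
91.5 93.1 [-4.6  9.6 13.9] 33.54
88.0 89.6 [-2.8  8.8 14. ] 33.81
84.5 86.1 [-3.3  8.8 12.7] 34.08
81.0 82.5 [-3.3  8.9 13.1] 34.34
77.5 79.0 [-3.5  9.1 13.4] 34.61
74.0 75.5 [-3.3  7.1 12.7] 34.88
70.5 71.9 [-2.7  8.4 12.2] 35.14
67.0 68.5 [-2.2  8.8 13. ] 35.41
67.0
```

Run:
```python
from press import *
f0=np.array([-.3,-.5,0.])
print(run(67,57,1.0,15,16,f0))
```

```text
66.0 67.6 [-2.7  9.3 14.4] 35.66
65.0 66.6 [-2.9  9.2 12.2] 35.91
64.0 65.6 [-3.3  9.7 14.1] 36.16
63.0 64.6 [-2.5 10.1 13.8] 36.41
62.0 63.6 [-2.5  8.5 12. ] 36.66
61.0 62.6 [-3.8  7.9 12.8] 36.91
60.0 61.6 [-2.   7.  14.4] 37.16
59.0 60.6 [-2.4  8.3 12.3] 37.41
58.0 59.7 [-2.7  7.9 14.4] 37.66
57.0 58.9 [-3.1  8.7 15.4] 37.91
57.0
```

Run:
```python
from press import *
f0=np.array([-.3,-.5,0.])
print(run(57,54.5,.5,10,16.4,f0))
bot.dwell(.2)
s=bot.read_state();print(s["ee_pos"],s["ft_force"])
b=cam(bot,"side");cv2.imwrite("pics/p1.png",cv2.resize(b["image"][200:320,220:360],None,fx=5,fy=5,interpolation=cv2.INTER_CUBIC))
```

```text
56.5 58.5 [-3.   8.3 16.6] 38.16
CAP
56.5
[542.94847347 242.25026643  58.58125134] [-3.26833751  8.29412249 16.61838334]
```

View pics/p1.png

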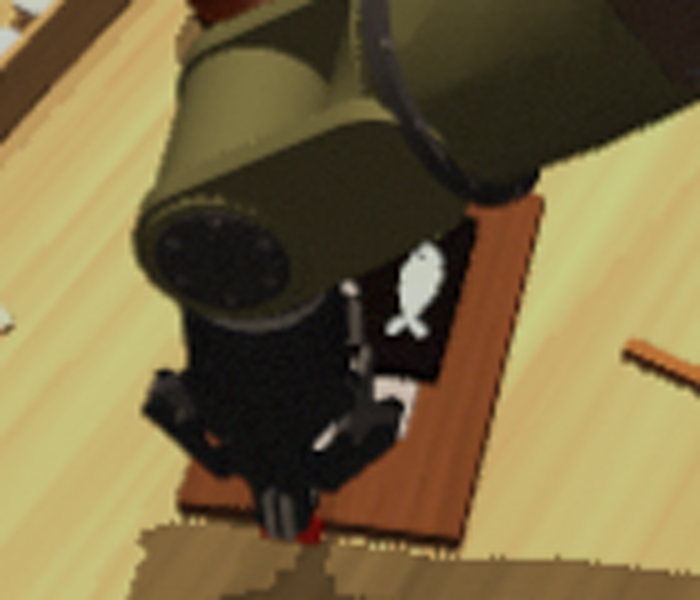

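Run:
```python
from press import *
f0=np.array([-.3,-.5,0.])
print(run(56.5,56.2,.4,10,17.2,f0))
bot.dwell(.3)
s=bot.read_state();print(s["ee_pos"],s["ft_force"])
p=pose(56.1)
for z in (60,62,64,66,68,72):
    bot.servo_line(pose(z),speed=15);s=bot.read_state();print(z,s["ee_pos"][2].round(2),s["ft_force"].round(1))
bot.servo_line(fl([0,188,200]),speed=150)
bot.move_to(fl([-60,60,250]),down(.285));bot.dwell(.2)
for n in("wrist","side","scene"):
    c=cam(bot,n);cv2.imwrite(f"pics/e_{n}.png",c["image"])
    if n=="side":
        cv2.imwrite("pics/e_s.png",cv2.resize(c["image"][220:320,245:345],None,fx=6,fy=6,interpolation=cv2.INTER_CUBIC));
        
    print(n,proj(c,fl([0,185,40])),proj(c,fl([0,184.5,50])))
    if n!="wrist":
        h=cv2.cvtColor(c["image"],cv2.COLOR_BGR2HSV)
        m=(((h[...,0]<5)|(h[...,0]>174))&(h[...,1]>170)&(h[...,2]>100)).astype(np.uint8)
        k,l,st,ce=cv2.connectedComponentsWithStats(m);e=proj(c,fl([0,185,40]))
        for i in range(1,k):
            if np.hypot(*(ce[i]-e))<30 and st[i,4]>5: print(ce[i],st[i])
print(bot.read_state()["clock"])
```

```text
56.1 58.2 [-3.9  8.2 18.1] 38.66
CAP
56.1
[542.99126294 242.24724397  58.23087328] [-3.76015511  8.49110978 17.27436106]
60 61.44 [-0.8  7.  12.4]
62 63.11 [-0.4  5.2  8.9]
64 64.74 [-1.3  4.2  5.8]
66 66.2 [1.2 2.  2.8]
68 67.71 [0.2 0.8 0.1]
72 72.05 [-0.3  0.4  0.2]
wrist [386.53024189  65.57875187] [388.89148719  64.24560663]
side [276.97316303 304.01970261] [276.72915434 301.27475937]
[277.60344828 302.5       ] [272 300  12   6  58]
scene [404.68204284 254.58593895] [405.02105454 252.40133267]
[404.06896552 253.51724138] [402 250   5   8  29]
42.9167
```

View pics/e_wrist.png

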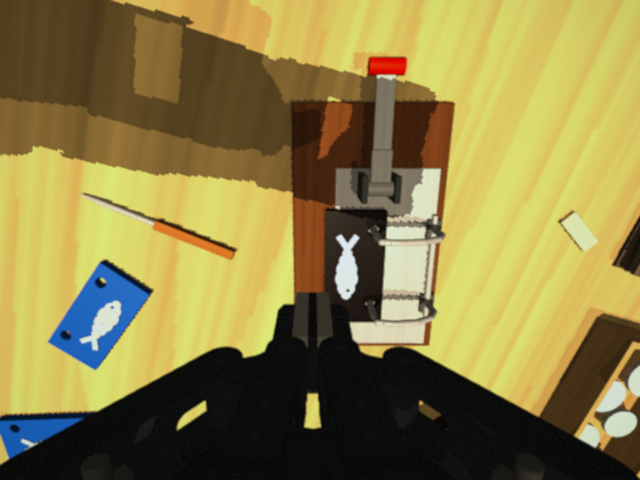

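View pics/e_s.png

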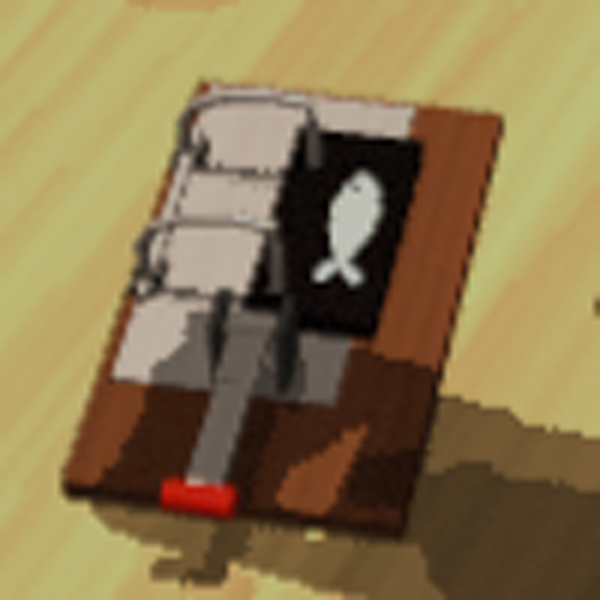

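Run:
```python
from rig import bot
from h import *
for n in("scene","side"):
    I0=cv2.imread(f"pics/{n}0.png");c=cam(bot,n);I1=c["image"];e=proj(c,fl([0,185,40])).round().astype(int)
    r=[]
    for I in(I0,I1):
        s=I[e[1]-14:e[1]+14,e[0]-16:e[0]+16].astype(float)
        w=np.clip(s[...,2]-1.6*s[...,1]-20,0,None)*(s[...,0]<s[...,2]*.5)
        h=cv2.cvtColor(s.astype(np.uint8),cv2.COLOR_BGR2HSV);w=(((h[...,0]<5)|(h[...,0]>174))&(h[...,1]>150)&(h[...,2]>80))*1.
        v,u=np.mgrid[:28,:32];r.append([(w*u).sum()/w.sum(),(w*v).sum()/w.sum(),w.sum()])
    print(n,np.round(r,2), "3mm up:",(proj(c,fl([0,185,43]))-proj(c,fl([0,185,40]))).round(2))
    P=deproj(c)[e[1]-14:e[1]+14,e[0]-16:e[0]+16]; print("depth z of roller px",np.percentile(P[w>0][:,2],[25,50,75,90]).round(1))
# arches vs tips
w=cam(bot,"wrist");P=deproj(w);h=cv2.cvtColor(w["image"],cv2.COLOR_BGR2HSV)
m=((h[...,0]<5)|(h[...,0]>174))&(h[...,1]>150)&(h[...,2]>100);m[100:]=0
print("wrist roller top z",np.percentile(P[m][:,2],[10,50,75,90,97]).round(1),m.sum())
for y in range(100,185,10):
    u,v=proj(w,fl([0,y,43])).round().astype(int);q=fl([0,y,43]);print(y,P[v,u-2:u+3,2].round(1))
```

```text
scene [[15.03 12.93 30.  ]
 [15.2  12.73 30.  ]] 3mm up: [ 0.15 -0.66]
depth z of roller px [44.7 46.6 48.4 49.2]
side [[16.61 12.81 57.  ]
 [16.78 12.62 63.  ]] 3mm up: [-0.09 -0.77]
depth z of roller px [44.8 46.7 48.9 50.3]
wrist roller top z [46.  47.9 48.8 49.4 49.9] 501
100 [43.5 43.1 44.3 42.4 43.6]
110 [43.2 43.  44.2 43.8 43.6]
120 [43.4 42.7 42.5 42.1 42.1]
130 [42.6 42.6 42.5 42.1 42.1]
140 [43.6 43.  42.  41.6 40.3]
150 [43.5 42.6 43.1 43.5 42.7]
160 [42.2 43.2 43.3 43.9 42.3]
170 [43.9 42.5 42.7 42.9 44.1]
180 [46.4 46.6 47.3 46.2 47.4]
```

Run:
```python
from rig import bot
from h import *
for n in("wrist","wrist","side","scene"):
    w=cam(bot,n);P=deproj(w);Y=[];Z=[]
    for y in np.arange(103,175,1.):
        for x in (-4,-2,0,2,4):
            u,v=proj(w,fl([x,y,43])).round().astype(int);q=P[v,u]
            d=q-fl([0,0,0]); Y.append(-np.sin(.285)*d[0]+np.cos(.285)*d[1]);Z.append(q[2])
    Y=np.array(Y);Z=np.array(Z);k=abs(Z-np.median(Z))<4
    p,cv=np.polyfit(Y[k],Z[k],1,cov=True);print(n,k.sum(),p.round(4),np.sqrt(cv[0,0]).round(4))
    # board-plane reference slope along y at x=-70
    Y=[];Z=[]
    for y in np.arange(-60,150,2.):
        u,v=proj(w,fl([-70,y,12])).round().astype(int)
        if 0<=v<290 or n!="wrist":
            q=P[v,u];Y.append(y);Z.append(q[2])
    Y=np.array(Y);Z=np.array(Z);k=abs(Z-np.median(Z))<4;print("  board",k.sum(),np.polyfit(Y[k],Z[k],1).round(4))
```

```text
wrist 359 [-1.30000e-03  4.31368e+01] 0.0021
  board 88 [2.10000e-03 1.17998e+01]
wrist 360 [1.40000e-03 4.27385e+01] 0.0022
  board 89 [2.50000e-03 1.16629e+01]
side 346 [-1.20000e-03  4.25975e+01] 0.0046
  board 96 [-9.00000e-03  1.22291e+01]
scene 357 [-8.4000e-03  4.3269e+01] 0.0041
  board 97 [6.00000e-04 1.13667e+01]
```

The lever slope reads 0.00 ± 0.01 rad relative to the board, so it is home. One last check that the plaque is flat, then I'll hand in.

Run:
```python
from rig import bot
from h import *
c=cam(bot,"side");P=deproj(c)
for p in ([-25,40,22],[-40,45,22],[-40,-45,22],[-25,-50,22],[-40,0,22]):
    u,v=proj(c,fl(p)).round().astype(int);print(p,P[v-1:v+2,u-1:u+2,2].mean().round(1))
s=bot.read_state();print(s["clock"],s["ee_pos"],s["ft_force"])
bot.finish_job()
```

```text
[-25, 40, 22] 23.1
[-40, 45, 22] 22.1
[-40, -45, 22] 23.2
[-25, -50, 22] 22.8
[-40, 0, 22] 20.9
43.3167 [520.30027302 101.45647941 250.01023043] [0.42573755 0.96246518 0.36656073]
the job is handed in; nothing more can be done
```

I filed the drilled black plaque and handed the job in at 43 s of the 72 s allowed; no verdict is reported, so success rests on my own checks.

**What I did**
- **Lever up:** I gripped the red roller by its ends and lifted the lever along its arc until the rings sprang wide open.
- **Plaque:** I lowered it fish side up over both posts. Vertical force stayed at about 1 N on the way down, and I stopped at about 5 N when it touched the board.
- **Lever down:** I pressed the lever home with the closed fingertips and cleared the arm. The peak press was about 18 N, against the limit of about 20 N.

**Last checks**
- **Lever:** Its slope in the wrist depth image was 0.00 rad, within about 0.01. The scene camera read −0.008.
- **Rings:** The pictures show the arches back on the posts. I did not measure their angle.
- **Plaque:** Its top read 21–23 mm at five points, against 22 mm expected, so it lies flat on the board.
- **Other things:** I never touched the other things on the bench. I did not measure their positions again at the end.

**Disagreements**
- **Roller travel:** The roller came up about 9 mm as I let go, against about 7 mm expected from the blade alone. I put this down to finger flex.
- **Roller height:** It sits about 0.2 px (roughly 0.8 mm) higher in the images than at the start, which is within tolerance.
- **Camera scale:** Early wrist-camera lengths read 1–2 % short, so I corrected the final placing with a view of a post through one hole.

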